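# Prise open the findings case

## Robot

A 6-joint arm with a two-finger parallel gripper is mounted at the origin on the work surface. World frame = base frame: x ahead of the robot, y to its left, z up, the work surface at z = 0. Lengths are in m, angles in rad, forces in N, time in s.
With the tool pointing down it reaches from about 0.35 to 0.975 m from the base axis. Payload 4.9 kg.
Tool frame: the origin (TCP) lies midway between the tips of the shut fingers; the grasp point (between the pads) lies 19 mm behind it; z points along the fingers, y is the direction in which the jaws open and shut (so a half turn about z gives the same grasp; the last joint's range is limited). The gripper opens to 85 mm and grips with 20 to 120 N. Pads are 22 mm wide; open, the fingers measure 114 mm over their backs; the gripper's body (76 mm by 85 mm) begins 54 mm behind the grasp point. The pads swing forward as they close: fully open they stand 13 mm farther back than shut.
Start: joints at [1.154, 0.053, 1.613, -0, 1.476, -0.119], TCP at [0.183, 0.597, 0.231] pointing down, gripper open.
Joint ranges: [-3.01, 3.01], [-1.01, 2.22], [0.06, 2.58], [-1.02, 4.17], [0.09, 2.62], [-3.14, 3.14]. Speed limits (rad/s): [2.57, 2.57, 3.14, 3.14, 3.14, 3.14].

## Interface

Orientations are given as a unit quaternion [w, x, y, z].
In Python, from plant import manip, cams gives the robot as it stands.
- The arm moves only by the tool jog_arm, never from a script. Its argument "targets" is a list of rows, each a list of 4 numbers: the shift along the tool's x, y, z in m, then the turn about the tool's z in degrees. A call has 1 to 5 rows; each row is the pose to reach, as a shift and turn from the pose commanded when the call began, along the tool's axes at that moment; what a row does not reach only later rows make up. A row lasts 1/12 s, in which the tool goes at most 41.7 mm and 7.16 degrees, less where a joint would pass 70% of its speed; a pose out of reach is approached as far as the arm can. A call with a gripper value outside its range is refused whole. "fingers" is the opening, from 0 (shut) to 1 (fully open), set as the call begins (left out, the last holds). The fingers move at their own pace and stop on an object; the grip force is fixed at half the most. Time passes only in rows, so rows that repeat a pose let the fingers close. It gives the time, the measured TCP pose, the force and the opening at its end, in the units of the state.
- manip.state(): the state, without advancing time (a new reading comes with each control period).
- cams.grab_frame(name): name is "scene" or "top"; returns the picture (420x560x3 uint8, red, green, blue); there is no depth.
- cams.get_calibration(name): a dict with "camera_matrix" (3x3 intrinsics, pixels), "distortion" ([k1, k2, p1, p2, k3] as OpenCV has them; the pictures are not rectified), "cam_to_world" (4x4, takes a point from camera to world coordinates). Camera axes: x right, y up, looking along -z (the intrinsics and any distortion apply to the point x, -y, -z); pixel columns grow to the right and rows downward; lengths in m; the calibration is good to about 2 mm. A picture is of the moment at which its call begins. get_calibration takes no time and is no camera call.
- manip.job_done(): hands the job in, once; it reports no verdict.
The state is a dict: "time": time; "joint_pos": joint angles; "joint_vel": joint speeds; "joint_efforts": joint torques, N m; "tool_pos": TCP position; "tool_rot": TCP orientation; "contact_force": force on the tool from outside, world axes, zero at the start; "ft_torque": the same for the moment, N m; "gripper_width": opening from 0.0 (shut) to 1.0 (fully open).
Only numpy, scipy, OpenCV 4.12 (cv2) and the standard library are available. Lean on these libraries where they do the work, as an engineer would, in place of code of your own. Each camera call takes 0.05 s, during which the arm holds its last target. There are 200 camera calls.

## Task

Open the wooden findings case on the sloping stand with the blue-handled opening knife: slide the blade in flat, along the slope of the lid and about 20 mm deep, into the slot under the lid's raised front edge, and lever the lid up with the blade until it stays at least 60 degrees open. Then lay the knife, without dropping it, flat on the bench again. Do not touch the lid with the gripper or arm, and leave everything else where it stands.

Things in the scene. Friction and masses are not known exactly. Their poses are not given: they have to be found in the camera images.
- knife: opening knife lying on the bench, left or right. Blue handle 100 long, 20 wide (y), 26 mm high, from x = -65 to +35 mm; flat steel blade 18 wide (y), 2.5 mm thick, on to x = 105 mm, at mid-height (z = 13 mm). 0.12 kg, balanced near the origin. Origin on the underside of the handle, 35 mm behind its front end; x along the blade to the tip, z up. Grip across the handle at the origin, 60 N or so
- knife_tip (a point): middle of the knife blade's tip edge, 105 mm ahead of and 13 mm above the knife's origin; axes as the knife's.
- slot (a point): middle of the mouth of the slot under the lid's raised front edge, facing the robot and up, 167 mm above the bench. 50 mm wide, 8 mm high; 20 mm deep through the front wall, then the hollow case. Its brass floor, 4 mm below this point, sticks out 15 mm as a tongue; its roof, 4 mm above, is the lid. x goes into the slot down the slope (37 degrees below level, away from the robot), y along the slot, z square to the lid
- stand: steel stand, fixed, 150 (x) x 170 (y) mm on the bench, carrying the dark wooden case, which slopes down 37 degrees away from the robot and is 150 (along the slope) x 160 (y) x 44 mm; inside, 26 mm deep below the slot, next wall 138 mm in. Origin at bench level 20 mm nearer the robot than the slot point; x away from the robot, z up
- lid_edge (a point): middle of the lid's raised front edge, on its underside, 136 mm from the hinge. Moves with the lid. The lid is a wooden board 136 x 142 x 6 mm, flush between the case's side walls and without a handle. Axes: x from this edge to the hinge along the lid, z out of the lid's top.
- lid (a joint): lid angle in rad: 0 shut, grows as its front edge swings up and away from the robot, to 1.6 at the stop. The hinge line (parallel to the slot's y) lies 136 mm along the slot's x and 4 mm along its z from the slot point, at the level of the lid's underside. The hinge is stiff: about 2 N up at the front edge moves it, and the lid stays where it is left.
- file: flat file, wooden handle 95x24x24 mm and dark steel blade 110x16x6 mm along its +x; lies on the bench. Bystander. Origin under the joint of handle and blade.
- jar: amber glass jar with white cap, 52 mm across, 70 mm tall, beside the stand. Bystander. Origin at the centre of its underside.
- mandrel: tapered steel ring mandrel standing on a round foot 64 mm across, 140 mm tall, beside the stand. Bystander. Origin at the centre of its underside.
- dish: low white ceramic dish, 80 mm across, 18 mm tall, between the robot and the stand. Bystander. Origin at the centre of its underside.
- block: terracotta soldering block 100x60x30 mm. Bystander. Origin at the centre of its underside.
- clamp: wooden ring clamp 100x30x24 mm with a brass band. Bystander. Origin at the centre of its underside.

How it is judged:
By the outcome, as a careful person would: the job done as asked, in the order asked, and still so for the second after the job is handed in, with the robot touching nothing.
It also fails if it takes over 64 s, if anything falls off the work surface, if the arm or the gripper's body presses on something with over 40 N, if the wrist force passes 120 N, or if a joint passes its speed limit or range.

## Working session

There is one attempt and no reset: what is moved stays moved. The work goes in short steps, Python scripts to look and compute and a tool call to move; the robot and the scene stay as the last step left them, time stands still between calls to the robot, and variables do not carry over. Pictures are saved under pics/ and viewed, about 8 in all and at most 12, crops included, and the job is handed in when it is done.

Besides the shell and the picture viewer there is one more tool, called after ">>>" by a JSON object that holds its "fn" and its "kwargs", one argument or row to a line. jog_arm: Moves the arm, as the interface text tells. Its arguments: {"type":"object","properties":{"targets":{"type":"array"},"fingers":{"type":"number"}},"required":["targets"]}

```bash
mkdir -p pics; ls; python3 - <<'E'
from plant import manip, cams
import cv2
for n in("scene","top"):
    im=cams.grab_frame(n); cv2.imwrite(f"pics/{n}0.png",cv2.cvtColor(im,cv2.COLOR_RGB2BGR)) 
    c=cams.get_calibration(n); print(n,c)
print(manip.state())
E
```

```text
pics
scene {'camera_matrix': array([[407.71807741,   0.        , 277.61941296],
       [  0.        , 407.71807741, 209.04303431],
       [  0.        ,   0.        ,   1.        ]]), 'distortion': array([0.03410882, 0.        , 0.        , 0.        , 0.        ]), 'cam_to_world': array([[ 0.72802371, -0.56577895,  0.38713777,  0.98857756],
       [ 0.6855487 ,  0.59908943, -0.41366028, -0.43223291],
       [ 0.00211013,  0.56655629,  0.82402034,  1.0229117 ],
       [ 0.        ,  0.        ,  0.        ,  1.        ]])}
top {'camera_matrix': array([[379.30899189,   0.        , 282.85604552],
       [  0.        , 379.30899189, 212.67674312],
       [  0.        ,   0.        ,   1.        ]]), 'distortion': array([-0.06313647,  0.        ,  0.        ,  0.        ,  0.        ]), 'cam_to_world': array([[ 0.01845211,  0.98795138, -0.15366063,  0.45464318],
       [-0.99982274,  0.01765752, -0.00653428, -0.00349237],
       [-0.00374229,  0.15375396,  0.98810208,  1.02548005],
       [ 0.        ,  0.        ,  0.        ,  1.        ]])}
{'time': 0.1, 'joint_pos': array([ 1.15396645e+00,  5.32865088e-02,  1.61416049e+00, -1.51672675e-05,
        1.47600013e+00, -1.19004245e-01]), 'joint_vel': array([ 0.0002279 , -0.00052687, -0.00244371, -0.0015363 , -0.00156009,
       -0.00156712]), 'joint_efforts': array([ 1.18007074e-04, -3.94903457e+01, -3.71363604e+01, -7.35356139e-05,
        3.92525093e-03,  1.64007218e-05]), 'tool_pos': array([0.18317701, 0.59696279, 0.23018638]), 'tool_rot': array([-2.38181300e-04,  1.48362289e-01,  9.88932642e-01, -8.96154121e-04]), 'contact_force': array([ 0.48233931,  0.72220128, -0.42312009]), 'ft_torque': array([ 0.02292371,  0.01789085, -0.01162612]), 'gripper_width': 1.0009222646129303}
```

View pics/top0.png

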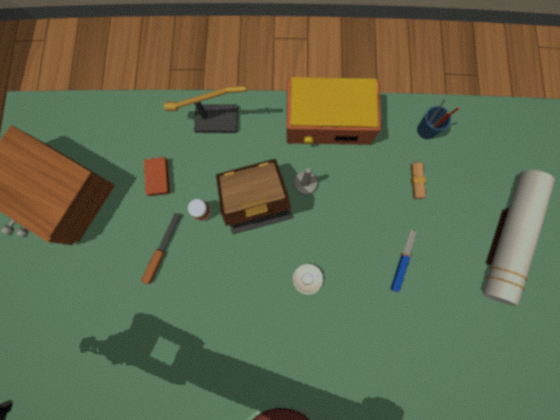

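View pics/scene0.png

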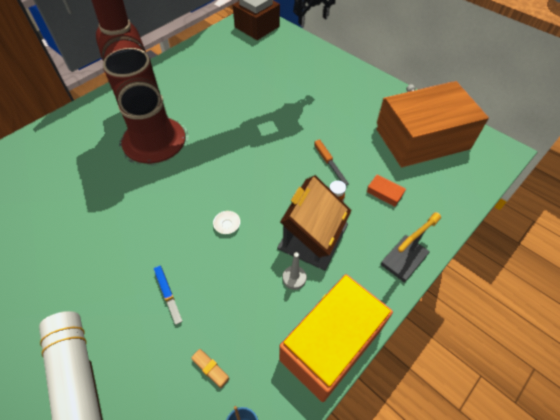

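The top view shows the case at about (253,193), its brass tongue at (256,211), and the knife at (404,262) with its blade pointing up and right. The scene view shows the knife at (167,295) and the case at (317,215). Next I'll enlarge these crops.

```bash
python3 - <<'E'
import cv2,numpy as np
t=cv2.imread("pics/top0.png");s=cv2.imread("pics/scene0.png")
def crop(im,x,y,w,h):
    c=cv2.resize(im[y:y+h,x:x+w],(400,300),interpolation=cv2.INTER_CUBIC)
    c=cv2.convertScaleAbs(c,alpha=1.5,beta=10)
    k=400/w
    for i in range(0,w,10):
        cv2.line(c,(int(i*k),0),(int(i*k),6 if i%20 else 12),(255,255,255),1)
        if i%20==0: cv2.putText(c,str(x+i),(int(i*k)+2,20),0,.35,(255,255,255),1)
    for i in range(0,h,10):
        cv2.line(c,(0,int(i*k)),(6 if i%20 else 12,int(i*k)),(255,255,255),1)
        if i%20==0 and i: cv2.putText(c,str(y+i),(14,int(i*k)+4),0,.35,(255,255,255),1)
    return c
o=np.vstack([np.hstack([crop(t,200,150,120,90),crop(t,350,220,120,90)]),np.hstack([crop(s,260,170,120,90),crop(s,110,250,120,90)])])
cv2.imwrite("pics/crop1.png",o)
E
```

```text
(no output)
```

View pics/crop1.png

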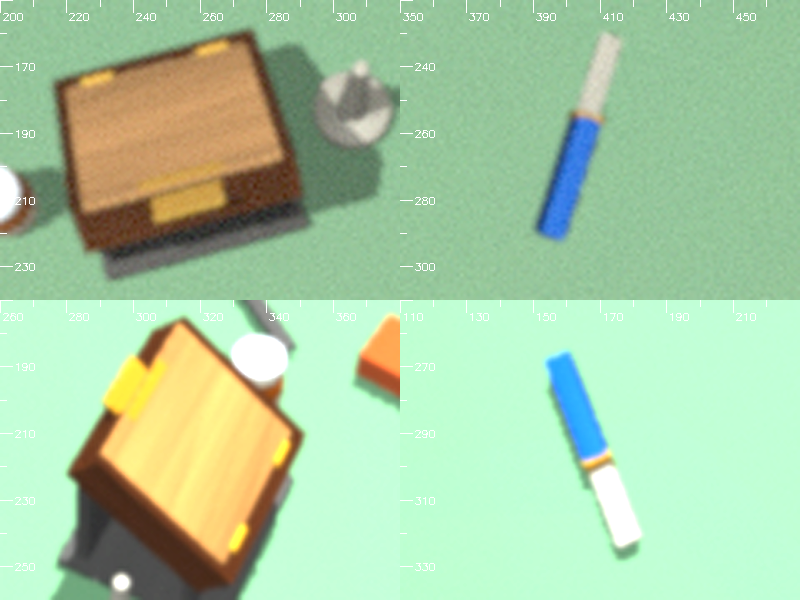

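Enlarged crop, full-image pixels:
- **Knife, top view:** tip (413.3,230.8), handle rear (395.3,291.1).
- **Knife, scene view:** tip (178.4,323.5), handle rear (157.7,267.1).
- **Tongue outer corners, top view:** (245.6,216.9) and (268.1,212.4).
- **Case back corners, top view:** (216.5,175.5) and (275,159.6).

I'll fit the poses from these.

```bash
cat > h.py <<'E'
from plant import manip, cams
import cv2,numpy as np
from scipy.spatial.transform import Rotation as R
from scipy.optimize import least_squares
def proj(n,P):
    c=cams.get_calibration(n);M=np.linalg.inv(c["cam_to_world"])
    p=np.atleast_2d(P)@M[:3,:3].T+M[:3,3]; p=p*[1,-1,-1]
    return cv2.projectPoints(p,np.zeros(3),np.zeros(3),c["camera_matrix"],c["distortion"])[0][:,0]
def slotpose(q):
    return np.array([q[0],q[1],.167]), (R.from_euler('z',q[2])*R.from_euler('y',37,degrees=True)).as_matrix()
def pose(st=None):
    st=st or manip.state(); q=st["tool_rot"]
    return np.array(st["tool_pos"]),R.from_quat([q[1],q[2],q[3],q[0]]).as_matrix()
E
python3 - <<'E'
from h import *
f=lambda x,y,x0,y0:(x0+x*.3,y0+y*.3)
T=lambda x,y:f(x,y,200,150); S=lambda x,y:f(x,y-300,260,170)
obs=[("top",(150,80,10),T(55,85)),("top",(150,-80,10),T(250,32)),("top",(0,80,-34),T(87,250)),("top",(0,-80,-34),T(300,205)),
("top",(0,71,10),T(82,212)),("top",(0,-71,10),T(283,160)),("top",(-15,25,-4),T(152,223)),("top",(-15,-25,-4),T(227,208)),
("scene",(150,80,10),S(302,433)),("scene",(150,-80,10),S(232,590)),("scene",(-15,25,-4),S(128,356)),("scene",(-15,-25,-4),S(104,403)),("scene",(0,-71,10),S(100,457)),("scene",(0,80,10),S(182,318)),("scene",(0,-80,10),S(73,472))]
def res(q):
    p,M=slotpose(q)
    return np.array([proj(n,p+M@(np.array(l)/1000))[0]-o for n,l,o in obs])
r=least_squares(lambda q:res(q).ravel(),[.6,.1,0.],loss='soft_l1')
print("slot",r.x,np.degrees(r.x[2]));print(res(r.x).round(1).tolist())
K=[("top",(105,0,13),(413.3,230.8)),("top",(-65,0,26),(395.3,291.1)),("scene",(105,0,13),(178.4,323.5)),("scene",(-65,0,26),(157.7,267.1)),("top",(35,0,20),(406.1,254.5))]
def kr(q):
    M=R.from_euler('z',q[2]).as_matrix()
    return np.array([proj(n,np.array([q[0],q[1],0])+M@(np.array(l)/1000))[0]-o for n,l,o in K])
k=least_squares(lambda q:kr(q).ravel(),[.3,-.3,0.]);print("knife",k.x,np.degrees(k.x[2]));print(kr(k.x).round(1).tolist())
E
```

```text
slot [0.5983576  0.06467097 0.27570472] 15.796716773938643
[[-0.6, -1.4], [1.4, -1.0], [-0.3, 1.6], [1.5, -2.0], [-0.0, -1.0], [0.1, -1.1], [0.8, -0.7], [-0.4, -1.8], [-0.1, 0.1], [-2.1, -1.8], [-0.4, -0.8], [-1.7, -1.2], [-1.4, -1.6], [-0.8, -1.5], [5.1, -3.4]]
knife [ 0.47208171 -0.31414629 -0.34760854] -19.91650205207473
[[0.1, -0.7], [-0.5, -0.8], [-0.3, -0.3], [-1.2, -0.9], [0.0, -0.2]]
```

```bash
cat >> h.py <<'E'
def delta(P,yaw,half=True):
    "tool-axis shift (mm) and tool-z turn (deg) to TCP at P with knife yaw (deg)"
    p,M=pose(); d=M.T@(np.array(P)-p)
    cur=np.degrees(np.arctan2(M[1,0],M[0,0])); t=-((yaw+180*half-cur+180)%360-180)
    return (d*1000).round(1),round(t,2)
E
python3 - <<'E'
from h import *
f=lambda x,y,x0,y0:(x0+(x+.5)*.3-.5,y0+(y+.5)*.3-.5)
T=lambda x,y:f(x,y,200,150); S=lambda x,y:f(x,y-300,260,170)
obs=[("top",(150,80,10),T(55,85)),("top",(150,-80,10),T(250,32)),("top",(0,80,-34),T(87,250)),("top",(0,-80,-34),T(300,205)),
("top",(0,71,10),T(82,212)),("top",(0,-71,10),T(283,160)),("top",(-15,25,-4),T(152,223)),("top",(-15,-25,-4),T(227,208)),
("scene",(150,80,10),S(302,433)),("scene",(150,-80,10),S(232,590)),("scene",(-15,25,-4),S(128,356)),("scene",(-15,-25,-4),S(104,403)),("scene",(0,-71,10),S(100,457)),("scene",(0,80,10),S(182,318))]
def res(q):
    p,M=slotpose(q)
    return np.array([proj(n,p+M@(np.array(l)/1000))[0]-o for n,l,o in obs])
r=least_squares(lambda q:res(q).ravel(),[.6,.1,0.],loss='soft_l1')
print("slot",r.x,np.degrees(r.x[2]));print(res(r.x).round(1).tolist())
K=[("top",(105,0,13),(412.95,230.45)),("top",(-65,0,26),(394.95,290.75)),("scene",(105,0,13),(178.05,323.15)),("scene",(-65,0,26),(157.35,266.75)),("top",(35,0,20),(405.75,254.15))]
def kr(q):
    M=R.from_euler('z',q[2]).as_matrix()
    return np.array([proj(n,np.array([q[0],q[1],0])+M@(np.array(l)/1000))[0]-o for n,l,o in K])
k=least_squares(lambda q:kr(q).ravel(),[.3,-.3,0.]);print("knife",k.x,np.degrees(k.x[2]));print(kr(k.x).round(1).tolist())
print(delta([k.x[0],k.x[1],.10],np.degrees(k.x[2])))
E
```

```text
slot [0.59830585 0.06558431 0.28016097] 16.052041141363702
[[-0.8, -0.8], [1.1, -0.7], [-0.3, 2.1], [1.4, -1.8], [-0.0, -0.5], [-0.0, -0.9], [0.8, -0.3], [-0.4, -1.4], [0.4, 0.0], [-1.3, -1.8], [0.1, -0.6], [-1.1, -1.1], [-0.7, -1.5], [-0.4, -1.4]]
knife [ 0.47215489 -0.31366356 -0.34748964] -19.909689940885393
[[0.2, -0.4], [-0.3, -0.5], [0.2, -0.1], [-0.7, -0.7], [0.2, 0.1]]
(array([-543.5, -785.5,  131.5]), np.float64(2.85))
```

>>> {"fn": "jog_arm", "kwargs": {
  "targets": [
    [-0.543,-0.786,0.1,2.85],
    [-0.543,-0.786,0.1,2.85],
    [-0.543,-0.786,0.1,2.85],
    [-0.543,-0.786,0.1,2.85],
    [-0.543,-0.786,0.1,2.85]
  ]
}}

```text
time: 0.52
tool_pos: [0.2458, 0.398, 0.2086]
tool_rot: [-0.0, 0.172, 0.985, -0.001]
contact_force: [1.1, -0.7, 0.8]
gripper_width: 1.001
```

>>> {"fn": "jog_arm", "kwargs": {
  "targets": [
    [-0.455,-0.592,0.08,0],
    [-0.455,-0.592,0.08,0],
    [-0.455,-0.592,0.08,0],
    [-0.455,-0.592,0.08,0],
    [-0.455,-0.592,0.08,0]
  ]
}}

```text
time: 0.93
tool_pos: [0.3084, 0.2008, 0.1868]
tool_rot: [0.0, 0.172, 0.985, 0.0]
contact_force: [1.6, 0.1, 0.9]
gripper_width: 1.002
```

>>> {"fn": "jog_arm", "kwargs": {
  "targets": [
    [-0.328,-0.427,0.057,0],
    [-0.328,-0.427,0.057,0],
    [-0.328,-0.427,0.057,0],
    [-0.328,-0.427,0.057,0],
    [-0.328,-0.427,0.057,0]
  ]
}}

```text
time: 1.35
tool_pos: [0.3713, 0.003, 0.1652]
tool_rot: [0.0, 0.173, 0.985, 0.0]
contact_force: [1.8, 0.9, -0.1]
gripper_width: 1.001
```

>>> {"fn": "jog_arm", "kwargs": {
  "targets": [
    [-0.2,-0.26,0.035,0],
    [-0.2,-0.26,0.035,0],
    [-0.2,-0.26,0.035,0],
    [-0.2,-0.26,0.035,0],
    [-0.2,-0.26,0.035,0]
  ]
}}

```text
time: 1.77
tool_pos: [0.434, -0.1945, 0.1427]
tool_rot: [-0.0, 0.173, 0.985, 0.0]
contact_force: [0.0, 0.8, 1.1]
gripper_width: 0.999
```

```bash
python3 -c "
from h import *
print(delta([.4722,-.3137,.10],-19.91),manip.state()['joint_pos'].round(3))"
```

```text
(array([-76.6, -99. ,  42.6]), np.float64(-0.06)) [-0.578 -0.244  2.041  0.     1.346 -1.8  ]
```

>>> {"fn": "jog_arm", "kwargs": {
  "targets": [
    [-0.0765,-0.099,0.04,0],
    [-0.0765,-0.099,0.04,0],
    [-0.0765,-0.099,0.04,0],
    [-0.0765,-0.099,0.08,0],
    [-0.0765,-0.099,0.1,0]
  ]
}}

```text
time: 2.18
tool_pos: [0.4717, -0.3134, 0.0402]
tool_rot: [-0.001, 0.174, 0.985, 0.001]
contact_force: [-1.1, 0.3, -0.5]
gripper_width: 1.002
```

>>> {"fn": "jog_arm", "kwargs": {
  "targets": [
    [0,0,0.02,0],
    [0,0,0.03,0],
    [0,0,0.037,0],
    [0,0,0.037,0]
  ]
}}

```text
time: 2.52
tool_pos: [0.4716, -0.3106, 0.005]
tool_rot: [-0.001, 0.173, 0.985, 0.001]
contact_force: [-0.1, 0.7, -0.6]
gripper_width: 1.001
```

```bash
python3 -c "
from h import *
print(delta([.4722,-.3137,.003],-19.91))
im=cams.grab_frame('top')[220:310,345:465]
im2=cams.grab_frame('scene')[240:330,110:230]
cv2.imwrite('pics/g1.png',cv2.resize(np.hstack([im,im2])[:,:,::-1],(800,300),interpolation=cv2.INTER_CUBIC))"
```

```text
(array([-1.6, -2.7,  2. ]), np.float64(0.01))
```

View pics/g1.png

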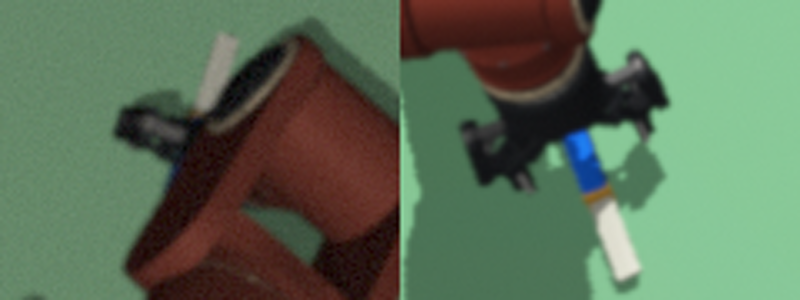

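Open fingers straddle the blue handle. In the scene crop they sit at about (495,165) and (640,115), with the knife between them. I'll close the fingers.

>>> {"fn": "jog_arm", "kwargs": {
  "targets": [
    [-0.0015,-0.0025,0.002,0],
    [-0.0015,-0.0025,0.002,0],
    [-0.0015,-0.0025,0.002,0]
  ]
}}

```text
time: 2.87
tool_pos: [0.4737, -0.315, 0.0056]
tool_rot: [0.001, 0.173, 0.985, -0.001]
contact_force: [0.7, 0.2, 0.5]
gripper_width: 1.001
```

>>> {"fn": "jog_arm", "kwargs": {
  "targets": [
    [0,0,0,0],
    [0,0,0,0],
    [0,0,0,0],
    [0,0,0,0],
    [0,0,0,0]
  ],
  "fingers": 0
}}

```text
time: 3.28
tool_pos: [0.473, -0.3143, 0.0044]
tool_rot: [-0.0, 0.173, 0.985, 0.0]
contact_force: [0.3, -0.3, -0.5]
gripper_width: 0.298
```

>>> {"fn": "jog_arm", "kwargs": {
  "targets": [
    [0,0,0,0],
    [0,0,0,0],
    [0,0,0,0],
    [0,0,0,0],
    [0,0,0,0]
  ]
}}

```text
time: 3.7
tool_pos: [0.4732, -0.3145, 0.0046]
tool_rot: [0.0, 0.173, 0.985, -0.0]
contact_force: [-0.3, -0.3, 1.1]
gripper_width: 0.218
```

>>> {"fn": "jog_arm", "kwargs": {
  "targets": [
    [0,0,-0.02,0],
    [0,0,-0.06,0],
    [0,0,-0.1,0],
    [0,0,-0.14,0],
    [0,0,-0.145,0]
  ]
}}

```text
time: 4.12
tool_pos: [0.4763, -0.3171, 0.158]
tool_rot: [0.006, 0.173, 0.985, -0.003]
contact_force: [1.7, -1.2, -0.3]
gripper_width: 0.22
```

```bash
cat >> h.py <<'E'
S0=np.array([.5983,.0656,.167]); YAW=16.05
U=np.array([np.cos(np.radians(YAW)),np.sin(np.radians(YAW)),0])
def at(u,z,v=0): # TCP for horizontal u, height z, lateral v relative to slot point
    P=S0+u*U+v*np.array([-U[1],U[0],0]); P[2]=z; return P
def rel():
    p,M=pose(); d=p-S0; return ("u %.1f v %.1f z %.1f"%(d@U*1000,(U[0]*d[1]-U[1]*d[0])*1000,p[2]*1000))
E
python3 -c "
from h import *
print(delta(at(-.150,.150),YAW), rel(), manip.state()['joint_pos'].round(2),manip.state()['gripper_width'])"
```

```text
(array([137.1, 313.3,   4.8]), np.float64(-35.95)) u -223.0 v -334.1 z 158.0 [-0.72 -0.02  1.82  0.    1.34 -1.94] 0.219835850717446
```

>>> {"fn": "jog_arm", "kwargs": {
  "targets": [
    [0.137,0.313,0,-35.95],
    [0.137,0.313,0,-35.95],
    [0.137,0.313,0,-35.95],
    [0.137,0.313,0,-35.95],
    [0.137,0.313,0,-35.95]
  ]
}}

```text
time: 4.53
tool_pos: [0.4582, -0.1045, 0.1482]
tool_rot: [-0.001, -0.141, 0.99, 0.0]
contact_force: [0.8, 0.8, -1.2]
gripper_width: 0.22
```

```bash
python3 -c "
from h import *
print(delta(at(-.150,.150),YAW), rel())"
```

```text
(array([-32. , 124.7,  -1.7]), np.float64(0.15)) u -181.6 v -124.8 z 148.2
```

>>> {"fn": "jog_arm", "kwargs": {
  "targets": [
    [-0.03,0.125,0,0.1],
    [-0.03,0.125,0,0.1],
    [-0.03,0.125,0,0.1],
    [-0.03,0.125,0,0.1],
    [-0.03,0.125,0,0.1]
  ]
}}

```text
time: 4.95
tool_pos: [0.4531, 0.0241, 0.1483]
tool_rot: [-0.001, -0.14, 0.99, 0.0]
contact_force: [0.1, -0.2, -1.1]
gripper_width: 0.221
```

```bash
python3 -c "
from h import *
print(delta(at(-.150,.150),YAW), rel())
a=cams.grab_frame('top')[160:280,180:340]
b=cams.grab_frame('scene')[150:270,220:380]
cv2.imwrite('pics/g2.png',cv2.convertScaleAbs(cv2.resize(np.hstack([a,b])[:,:,::-1],(800,300),interpolation=cv2.INTER_CUBIC),alpha=1.5))"
```

```text
(array([-1. , -0.3, -1.7]), np.float64(0.03)) u -151.0 v 0.3 z 148.3
```

View pics/g2.png

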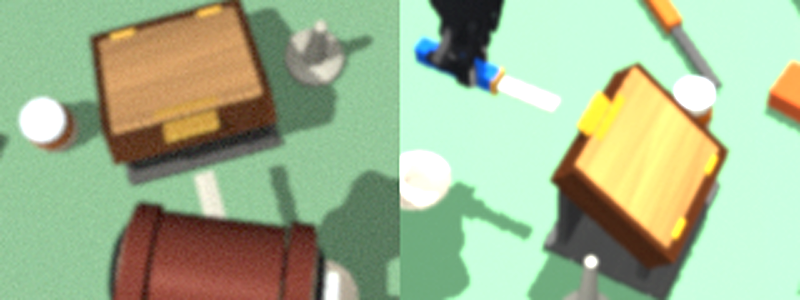

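Top crop: the tip is at (206,175), and the blade axis points at the tongue's centre, (193,130). The knife is level and held straight. The plan is to push the tip into the pocket under the fixed brass tongue. Raising the handle around that point will pitch the knife nose-down 37° in the grip.

>>> {"fn": "jog_arm", "kwargs": {
  "targets": [
    [-0.012,0,0,0],
    [-0.024,0,-0.001,0],
    [-0.032,0,-0.001,0],
    [-0.034,0,-0.001,0],
    [-0.034,0,-0.001,0]
  ]
}}

```text
time: 5.47
tool_pos: [0.487, 0.0302, 0.1501]
tool_rot: [-0.0, -0.137, 0.991, -0.0]
contact_force: [0.2, -0.2, -0.9]
gripper_width: 0.224
```

>>> {"fn": "jog_arm", "kwargs": {
  "targets": [
    [-0.002,0,0,0],
    [-0.004,0,0,0],
    [-0.004,0,0,0]
  ]
}}

```text
time: 5.72
tool_pos: [0.4906, 0.0322, 0.1503]
tool_rot: [-0.0, -0.137, 0.991, -0.0]
contact_force: [-0.1, -1.0, -1.2]
gripper_width: 0.218
```

>>> {"fn": "jog_arm", "kwargs": {
  "targets": [
    [-0.002,0,0,0],
    [-0.003,0,0,0],
    [-0.003,0,0,0]
  ]
}}

```text
time: 5.97
tool_pos: [0.4936, 0.0332, 0.1505]
tool_rot: [0.0, -0.137, 0.991, -0.0]
contact_force: [-0.7, -0.1, -2.5]
gripper_width: 0.218
```

>>> {"fn": "jog_arm", "kwargs": {
  "targets": [
    [-0.002,0,0,0],
    [-0.003,0,0,0],
    [-0.003,0,0,0]
  ]
}}

```text
time: 6.22
tool_pos: [0.4963, 0.034, 0.1503]
tool_rot: [-0.0, -0.137, 0.991, -0.0]
contact_force: [-1.5, -0.1, -0.5]
gripper_width: 0.216
```

>>> {"fn": "jog_arm", "kwargs": {
  "targets": [
    [-0.002,0,0,0],
    [-0.003,0,0,0],
    [-0.003,0,0,0]
  ]
}}

```text
time: 6.47
tool_pos: [0.4967, 0.0342, 0.1499]
tool_rot: [-0.004, -0.138, 0.99, -0.0]
contact_force: [-12.4, -3.7, 4.8]
gripper_width: 0.219
```

```bash
python3 -c "
from h import *
print(rel(),manip.state()['contact_force'],manip.state()['ft_torque'])
a=cams.grab_frame('top')[180:240,220:300]
b=cams.grab_frame('scene')[160:220,240:320]
cv2.imwrite('pics/g3.png',cv2.convertScaleAbs(cv2.resize(np.hstack([a,b])[:,:,::-1],(800,300),interpolation=cv2.INTER_CUBIC),alpha=1.5))"
```

```text
u -106.3 v -2.1 z 149.9 [-12.37165807  -3.74180315   4.75422524] [-0.42188445  1.43653108  0.0089617 ]
```

View pics/g3.png

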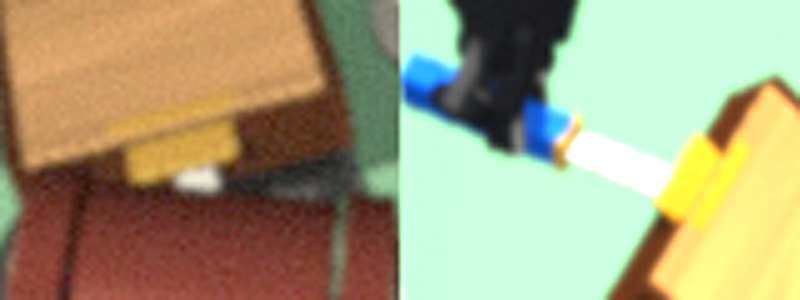

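The tip sits under the tongue, at about (197,180) in the top crop and (662,185) in the scene crop, and presses the case wall with 13 N. Now I'll start the arc.

>>> {"fn": "jog_arm", "kwargs": {
  "targets": [
    [-0.001,0,-0.003,0],
    [-0.002,0,-0.008,0],
    [-0.003,0,-0.012,0],
    [-0.003,0,-0.012,0]
  ]
}}

```text
time: 6.9
tool_pos: [0.4989, 0.0353, 0.1603]
tool_rot: [-0.005, -0.138, 0.99, 0.0]
contact_force: [-6.9, -2.2, -3.9]
gripper_width: 0.222
```

```bash
python3 -c "
from h import *
print(rel(),manip.state()['contact_force'],manip.state()['ft_torque'],manip.state()['tool_rot'])"
```

```text
u -103.9 v -1.6 z 160.3 [-6.93889293 -2.19104146 -3.89481266] [-0.31126065  1.48569366  0.03433242] [-4.91702048e-03 -1.37555220e-01  9.90481878e-01  1.82557656e-04]
```

>>> {"fn": "jog_arm", "kwargs": {
  "targets": [
    [-0.001,0,-0.005,0],
    [-0.003,0,-0.01,0],
    [-0.005,0,-0.016,0],
    [-0.005,0,-0.016,0]
  ]
}}

```text
time: 7.23
tool_pos: [0.5049, 0.0369, 0.1775]
tool_rot: [-0.003, -0.138, 0.99, 0.0]
contact_force: [-5.8, -0.2, -3.9]
gripper_width: 0.219
```

>>> {"fn": "jog_arm", "kwargs": {
  "targets": [
    [-0.002,0,-0.005,0],
    [-0.004,0,-0.01,0],
    [-0.006,0,-0.015,0],
    [-0.006,0,-0.015,0]
  ]
}}

```text
time: 7.57
tool_pos: [0.5131, 0.0389, 0.1943]
tool_rot: [0.0, -0.138, 0.99, 0.0]
contact_force: [-3.5, 0.2, -6.4]
gripper_width: 0.226
```

```bash
python3 -c "
from h import *
print(rel(),manip.state()['contact_force'],manip.state()['ft_torque'],manip.state()['tool_rot'])
b=cams.grab_frame('scene')[150:240,210:330]
cv2.imwrite('pics/g4.png',cv2.convertScaleAbs(cv2.resize(b[:,:,::-1],(480,360),interpolation=cv2.INTER_CUBIC),alpha=1.3))"
```

```text
u -89.3 v -2.1 z 194.3 [-3.52445801  0.18611286 -6.4397183 ] [-0.07084117  1.03452255  0.07548686] [ 7.11595585e-05 -1.37647637e-01  9.90481243e-01  1.71579677e-04]
```

View pics/g4.png

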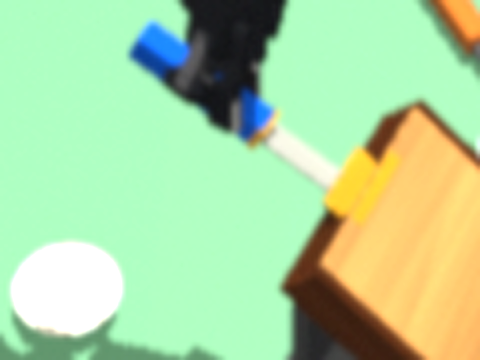

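The knife now pitches nose-down about the tongue. In the crop its rear end at (150,45) stands high and the tip is held at (335,185). Force is only 7 N, so I'll continue.

>>> {"fn": "jog_arm", "kwargs": {
  "targets": [
    [-0.003,0,-0.005,0],
    [-0.007,0,-0.01,0],
    [-0.01,0,-0.014,0],
    [-0.01,0,-0.014,0]
  ]
}}

```text
time: 7.95
tool_pos: [0.5236, 0.0416, 0.2088]
tool_rot: [0.001, -0.138, 0.99, 0.0]
contact_force: [-2.7, 0.7, -4.7]
gripper_width: 0.223
```

>>> {"fn": "jog_arm", "kwargs": {
  "targets": [
    [-0.003,0,-0.004,0],
    [-0.006,0,-0.007,0],
    [-0.006,0,-0.007,0],
    [-0.006,0,-0.007,0]
  ]
}}

```text
time: 8.28
tool_pos: [0.5288, 0.0429, 0.2148]
tool_rot: [0.001, -0.137, 0.991, -0.0]
contact_force: [-2.0, -0.8, -5.8]
gripper_width: 0.221
```

```bash
python3 -c "
from h import *
print(rel(),manip.state()['contact_force'],manip.state()['ft_torque'],manip.state()['tool_rot'])"
```

```text
u -73.1 v -2.6 z 214.8 [-2.04686567 -0.83153069 -5.84606482] [-0.15865901  0.51916208 -0.01188024] [ 6.74226423e-04 -1.37363281e-01  9.90520495e-01 -1.55398311e-04]
```

>>> {"fn": "jog_arm", "kwargs": {
  "targets": [
    [0.016,0,-0.008,0],
    [0.032,0,-0.018,0],
    [0.048,0,-0.03,0],
    [0.056,0,-0.036,0],
    [0.056,0,-0.036,0]
  ]
}}

```text
time: 8.7
tool_pos: [0.4758, 0.0274, 0.2544]
tool_rot: [0.004, -0.137, 0.991, -0.001]
contact_force: [0.9, -0.7, -1.2]
gripper_width: 0.216
```

```bash
python3 -c "
from h import *
print(rel(),manip.state()['contact_force'],manip.state()['tool_rot'])
b=cams.grab_frame('scene')[130:205,205:305]; a=cams.grab_frame('top')[180:255,220:320]
def g(c,x,y):
    c=cv2.convertScaleAbs(cv2.resize(c[:,:,::-1],(600,450),interpolation=cv2.INTER_CUBIC),alpha=1.3)
    c=c[:, :400] if x==220 else c[:,:400]
    for i in range(0,66,10): cv2.line(c,(i*6,0),(i*6,8),(0,0,255),1);cv2.putText(c,str(x+i),(i*6+2,18),0,.35,(0,0,255),1)
    for i in range(10,75,10): cv2.line(c,(0,i*6),(8,i*6),(0,0,255),1);cv2.putText(c,str(y+i),(10,i*6+4),0,.35,(0,0,255),1)
    return c
cv2.imwrite('pics/g5.png',np.hstack([g(b,205,130),g(a,220,180)]))"
```

```text
u -128.3 v -2.8 z 254.4 [ 0.90880903 -0.74136214 -1.1936588 ] [ 4.38712445e-03 -1.37138482e-01  9.90541784e-01 -8.73666273e-04]
```

View pics/g5.png

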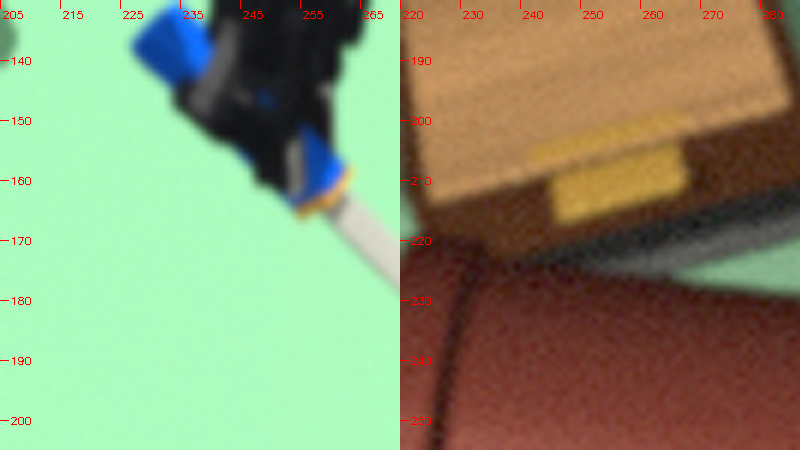

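The crop cut off the tip, but it shows the knife pitched nose-down with the collar at (259,162) in the scene image. I'll measure the blade with code instead, intersecting its pixels with the knife's vertical plane.

```bash
cat >> h.py <<'E'
def ray(n,px):
    c=cams.get_calibration(n);M=c["cam_to_world"]
    a=cv2.undistortPoints(np.array([[px]],float),c["camera_matrix"],c["distortion"])[0,0]
    return M[:3,3],M[:3,:3]@np.array([a[0],-a[1],-1])
V=np.array([-U[1],U[0],0])
def on_plane(n,px,v=0.):
    o,d=ray(n,px); t=(v-(o-S0)@V)/(d@V); P=o+t*d
    return np.array([(P-S0)@U,P[2]])*1000
E
python3 - <<'E'
from h import *
im=cams.grab_frame('scene'); cv2.imwrite('pics/s6.png',im[:,:,::-1])
x0,y0,x1,y1=250,150,310,205
hsv=cv2.cvtColor(im,cv2.COLOR_RGB2HSV)[y0:y1,x0:x1]
m=((hsv[...,1]<60)&(hsv[...,2]>110)).astype('uint8')
n,l,s,c=cv2.connectedComponentsWithStats(m); print(s[1:].tolist())
k=1+np.argmax(s[1:,4]); ys,xs=np.where(l==k); pts=np.c_[xs+x0,ys+y0].astype(float)
mu=pts.mean(0); d=np.linalg.svd(pts-mu)[2][0]; d*=np.sign(d[0]); t=(pts-mu)@d
a,b=mu+d*(t.min()),mu+d*(t.max()+.3)
print(rel(),a,b)
A=on_plane('scene',a,-.0028);B=on_plane('scene',b,-.0028);print(A,B,'len',np.linalg.norm(B-A),'pitch',np.degrees(np.arctan2(A[1]-B[1],B[0]-A[0])))
E
```

```text
[[12, 8, 1, 2, 2], [10, 11, 2, 2, 2], [9, 12, 21, 22, 179]]
u -128.9 v -2.3 z 250.7 [260.8127183  164.11937334] [278.87253582 181.52706115]
[-108.71970786  238.09703406] [-57.24950949 197.30010632] len 65.67777883714425 pitch 38.40147072676773
```

Measured pitch is 38.4°, against a wanted 37°. Both touches put the slot about 4 mm further in u than the image fit, so I'll use that. Next I'll bring the tip over the tongue and feel for its floor.

>>> {"fn": "jog_arm", "kwargs": {
  "targets": [
    [-0.012,0.001,0.0,0],
    [-0.026,0.002,0.004,0],
    [-0.0375,0.002,0.0095,0],
    [-0.0375,0.002,0.0095,0],
    [-0.0375,0.002,0.0095,0]
  ]
}}

```text
time: 9.27
tool_pos: [0.5098, 0.0401, 0.2394]
tool_rot: [-0.001, -0.138, 0.99, 0.0]
contact_force: [0.5, -0.7, -1.5]
gripper_width: 0.222
```

```bash
cat >> h.py <<'E'
def tip():
    p,M=pose(); d=p-S0; u=d@U*1000+69; z=p[2]*1000-220.5; s=manip.state()
    f=np.array(s['contact_force']); fu=f@U
    return "slot x %.1f n %.1f v %.1f | F along %.1f normal %.1f side %.1f | rot %s"%(.799*u-.602*z,.602*u+.799*z,d@V*1000,.799*fu-.602*f[2],.602*fu+.799*f[2],f@V,np.round(s['tool_rot'],3))
E
python3 -c "
from h import *
print(rel(),tip())"
```

```text
u -92.1 v -0.0 z 239.4 slot x -29.9 n 1.2 v -0.0 | F along 1.1 normal -1.0 side -0.8 | rot [-0.001 -0.138  0.99   0.   ]
```

>>> {"fn": "jog_arm", "kwargs": {
  "targets": [
    [-0.007,0,0.003,0],
    [-0.013,0,0.007,0],
    [-0.017,0,0.0104,0],
    [-0.017,0,0.0104,0]
  ]
}}

```text
time: 9.6
tool_pos: [0.5263, 0.0447, 0.2294]
tool_rot: [-0.001, -0.138, 0.991, 0.0]
contact_force: [-0.8, -0.9, -1.6]
gripper_width: 0.222
```

```bash
python3 -c "
from h import *
print(rel(),tip())"
```

```text
u -75.0 v -0.2 z 229.4 slot x -10.2 n 3.5 v -0.2 | F along 0.1 normal -1.9 side -0.6 | rot [-0.001 -0.138  0.991  0.   ]
```

>>> {"fn": "jog_arm", "kwargs": {
  "targets": [
    [0.0006,0,0.0008,0],
    [0.0012,0,0.0016,0],
    [0.0018,0,0.0024,0],
    [0.0018,0,0.0024,0]
  ]
}}

```text
time: 9.93
tool_pos: [0.5242, 0.0439, 0.2281]
tool_rot: [0.0, -0.137, 0.991, -0.0]
contact_force: [-0.2, 0.3, -0.4]
gripper_width: 0.218
```

```bash
python3 -c "
from h import *
print(rel(),tip())"
```

```text
u -77.2 v -0.3 z 228.1 slot x -11.1 n 1.1 v -0.3 | F along 0.1 normal -0.4 side 0.3 | rot [ 0.    -0.137  0.991 -0.   ]
```

>>> {"fn": "jog_arm", "kwargs": {
  "targets": [
    [0.0009,0,0.0012,0],
    [0.0012,0,0.0016,0],
    [0.0012,0,0.0016,0]
  ]
}}

```text
time: 10.18
tool_pos: [0.5232, 0.0436, 0.2266]
tool_rot: [0.0, -0.137, 0.991, -0.0]
contact_force: [-0.5, -0.2, -1.9]
gripper_width: 0.217
```

>>> {"fn": "jog_arm", "kwargs": {
  "targets": [
    [0.0005,0,0.0006,0],
    [0.0009,0,0.0012,0],
    [0.0009,0,0.0012,0]
  ]
}}

```text
time: 10.43
tool_pos: [0.523, 0.0435, 0.226]
tool_rot: [0.001, -0.137, 0.991, -0.0]
contact_force: [1.0, -0.5, 0.7]
gripper_width: 0.218
```

```bash
python3 -c "
from h import *
print(rel(),tip())"
```

```text
u -78.5 v -0.4 z 226.0 slot x -10.9 n -1.3 v -0.4 | F along 0.2 normal 1.1 side -0.8 | rot [ 0.001 -0.137  0.991 -0.   ]
```

>>> {"fn": "jog_arm", "kwargs": {
  "targets": [
    [0.0005,0,0.0006,0],
    [0.0009,0,0.0012,0],
    [0.0009,0,0.0012,0]
  ]
}}

```text
time: 10.68
tool_pos: [0.5225, 0.0433, 0.2254]
tool_rot: [0.002, -0.137, 0.991, -0.0]
contact_force: [1.2, 1.5, 4.5]
gripper_width: 0.221
```

```bash
python3 -c "
from h import *
print(rel(),tip())"
```

```text
u -79.0 v -0.4 z 225.4 slot x -10.9 n -2.1 v -0.4 | F along -1.4 normal 4.6 side 1.1 | rot [ 0.002 -0.137  0.991 -0.   ]
```

>>> {"fn": "jog_arm", "kwargs": {
  "targets": [
    [-0.0012,0,-0.0016,0],
    [-0.0024,0,-0.0032,0],
    [-0.0024,0,-0.0032,0]
  ]
}}

```text
time: 10.93
tool_pos: [0.5233, 0.0437, 0.2265]
tool_rot: [-0.001, -0.137, 0.991, -0.0]
contact_force: [0.7, 0.2, 0.3]
gripper_width: 0.22
```

```bash
python3 -c "
from h import *
print(rel(),tip())"
```

```text
u -78.2 v -0.3 z 226.5 slot x -10.9 n -0.7 v -0.3 | F along 0.4 normal 0.7 side -0.0 | rot [-0.001 -0.137  0.991 -0.   ]
```

>>> {"fn": "jog_arm", "kwargs": {
  "targets": [
    [-0.0006,0,-0.0008,0],
    [-0.004,0,0.0017,0],
    [-0.0075,0,0.0044,0],
    [-0.011,0,0.007,0],
    [-0.011,0,0.007,0]
  ]
}}

```text
time: 11.35
tool_pos: [0.5343, 0.047, 0.2188]
tool_rot: [-0.001, -0.138, 0.99, 0.0]
contact_force: [0.2, -0.0, -1.5]
gripper_width: 0.22
```

```bash
python3 -c "
from h import *
print(rel(),tip())
b=cams.grab_frame('scene')[140:230,225:345]; a=cams.grab_frame('top')[170:260,200:320]
cv2.imwrite('pics/g7.png',cv2.convertScaleAbs(cv2.resize(np.hstack([b,a])[:,:,::-1],(800,300),interpolation=cv2.INTER_CUBIC),alpha=1.3))"
```

```text
u -66.6 v -0.2 z 218.8 slot x 2.9 n 0.1 v -0.2 | F along 1.1 normal -1.1 side -0.1 | rot [-0.001 -0.138  0.99   0.   ]
```

View pics/g7.png

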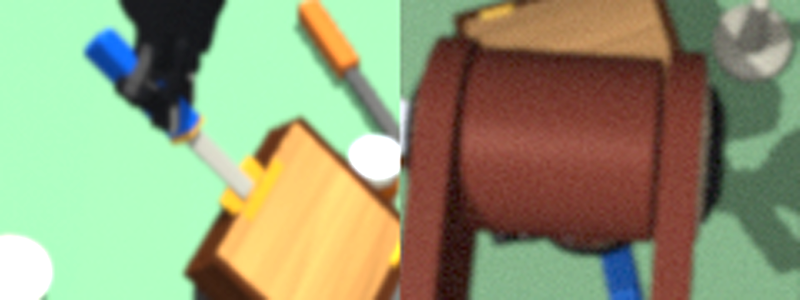

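The blade lies over the brass tongue in the scene crop, with its tip at (248,195) at the slot mouth, aligned and with no contact force. Now I'll slide it in.

>>> {"fn": "jog_arm", "kwargs": {
  "targets": [
    [-0.003,0,0.002,0],
    [-0.006,0,0.0042,0],
    [-0.008,0,0.0058,0],
    [-0.008,0,0.0058,0]
  ]
}}

```text
time: 11.78
tool_pos: [0.5422, 0.0491, 0.2139]
tool_rot: [-0.0, -0.137, 0.991, 0.0]
contact_force: [0.1, 0.2, -0.8]
gripper_width: 0.22
```

```bash
python3 -c "
from h import *
print(rel(),tip())"
```

```text
u -58.4 v -0.4 z 213.9 slot x 12.4 n 1.1 v -0.4 | F along 0.6 normal -0.6 side 0.1 | rot [-0.    -0.137  0.991  0.   ]
```

>>> {"fn": "jog_arm", "kwargs": {
  "targets": [
    [-0.003,0,0.0022,0],
    [-0.006,0,0.0045,0],
    [-0.008,0,0.006,0],
    [-0.008,0,0.006,0]
  ]
}}

```text
time: 12.12
tool_pos: [0.5499, 0.0513, 0.2079]
tool_rot: [-0.0, -0.137, 0.991, 0.0]
contact_force: [0.5, 0.0, -1.8]
gripper_width: 0.222
```

```bash
python3 -c "
from h import *
print(rel(),tip())"
```

```text
u -50.5 v -0.4 z 207.9 slot x 22.4 n 1.1 v -0.4 | F along 1.5 normal -1.1 side -0.1 | rot [-0.    -0.137  0.991  0.   ]
```

Blade is about 21 mm in and runs free. Now I'll lever the lid along an arc about the hinge.

>>> {"fn": "jog_arm", "kwargs": {
  "targets": [
    [-0.002,0,-0.0025,0],
    [-0.005,0,-0.0062,0],
    [-0.0082,0,-0.01,0],
    [-0.012,0,-0.014,0],
    [-0.0152,0,-0.0174,0]
  ]
}}

```text
time: 12.53
tool_pos: [0.5647, 0.0555, 0.2262]
tool_rot: [-0.0, -0.137, 0.991, 0.0]
contact_force: [-0.2, 0.2, -4.1]
gripper_width: 0.216
```

```bash
python3 -c "
from h import *
print(rel(),tip())"
```

```text
u -35.1 v -0.4 z 226.2 slot x 23.6 n 25.0 v -0.4 | F along 2.3 normal -3.3 side 0.2 | rot [-0.    -0.137  0.991  0.   ]
```

>>> {"fn": "jog_arm", "kwargs": {
  "targets": [
    [-0.0062,0,-0.0052,0],
    [-0.0125,0,-0.01,0],
    [-0.0192,0,-0.0144,0],
    [-0.0262,0,-0.0183,0],
    [-0.0335,0,-0.0217,0]
  ]
}}

```text
time: 12.95
tool_pos: [0.5976, 0.0647, 0.2484]
tool_rot: [0.0, -0.137, 0.991, 0.0]
contact_force: [-1.9, -0.4, -1.7]
gripper_width: 0.218
```

>>> {"fn": "jog_arm", "kwargs": {
  "targets": [
    [-0.0076,0,-0.0028,0],
    [-0.0153,0,-0.005,0],
    [-0.023,0,-0.0068,0],
    [-0.031,0,-0.0081,0],
    [-0.039,0,-0.0089,0]
  ]
}}

```text
time: 13.37
tool_pos: [0.6353, 0.0752, 0.2568]
tool_rot: [0.0, -0.137, 0.991, -0.0]
contact_force: [-1.5, 0.2, -1.1]
gripper_width: 0.221
```

```bash
python3 -c "
from h import *
print(rel(),tip())
b=cams.grab_frame('scene')[120:270,225:425]
cv2.imwrite('pics/g8.png',cv2.convertScaleAbs(cv2.resize(b[:,:,::-1],(600,450),interpolation=cv2.INTER_CUBIC),alpha=1.3))"
```

```text
u 38.2 v -0.9 z 256.8 slot x 63.8 n 93.6 v -0.9 | F along -0.4 normal -1.7 side 0.6 | rot [ 0.    -0.137  0.991 -0.   ]
```

View pics/g8.png

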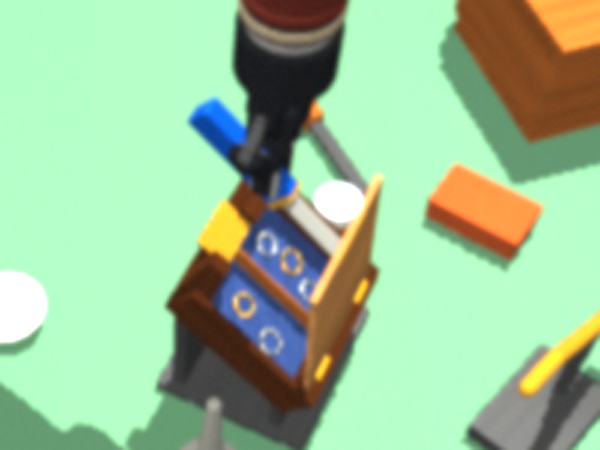

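The lid is about 50° open. Its edge is at (375,185) in the crop, the blade tip pushes its underside, and the gripper is clear. I'll continue to about 80°.

>>> {"fn": "jog_arm", "kwargs": {
  "targets": [
    [-0.008,0,-0.0002,0],
    [-0.016,0,0.0002,0],
    [-0.024,0,0.0013,0],
    [-0.032,0,0.0029,0],
    [-0.0397,0,0.0048,0]
  ]
}}

```text
time: 13.83
tool_pos: [0.6734, 0.0861, 0.2516]
tool_rot: [0.0, -0.137, 0.991, 0.0]
contact_force: [-0.6, 0.1, -0.6]
gripper_width: 0.219
```

>>> {"fn": "jog_arm", "kwargs": {
  "targets": [
    [-0.006,0,0.0022,0],
    [-0.0125,0,0.0048,0],
    [-0.0185,0,0.0075,0],
    [-0.0185,0,0.0075,0]
  ]
}}

```text
time: 14.17
tool_pos: [0.6909, 0.0911, 0.2429]
tool_rot: [-0.0, -0.137, 0.991, 0.0]
contact_force: [0.6, -0.2, -1.1]
gripper_width: 0.216
```

```bash
python3 -c "
from h import *
print(rel(),tip())"
```

```text
u 96.0 v -1.1 z 242.9 slot x 118.4 n 117.2 v -1.1 | F along 1.1 normal -0.6 side -0.4 | rot [-0.    -0.137  0.991  0.   ]
```

>>> {"fn": "jog_arm", "kwargs": {
  "targets": [
    [0.02,0,-0.005,0],
    [0.05,0,-0.02,0],
    [0.085,0,-0.035,0],
    [0.12,0,-0.045,0],
    [0.15,0,-0.045,0]
  ]
}}

```text
time: 14.58
tool_pos: [0.5453, 0.0496, 0.2922]
tool_rot: [0.002, -0.137, 0.991, -0.001]
contact_force: [1.1, -0.0, -1.0]
gripper_width: 0.221
```

```bash
python3 -c "
from h import *
print(rel(),delta([.5005,-.3245,.2],-19.91))
b=cams.grab_frame('scene')[120:270,225:425]; t=cams.grab_frame('top')[120:270,180:380]
cv2.imwrite('pics/g9.png',cv2.convertScaleAbs(cv2.resize(np.hstack([b,t])[:,:,::-1],(800,300),interpolation=cv2.INTER_CUBIC),alpha=1.3))"
```

```text
u -55.4 v -0.7 z 292.2 (array([ 145.4, -347.6,   92.1]), np.float64(35.71))
```

View pics/g9.png

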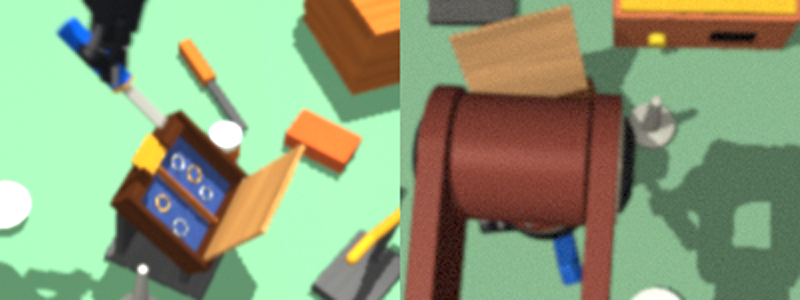

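The lid stays wide open, at about 80°, with its edge at (300,150) in the scene crop. The jar, mandrel and file are undisturbed. I'll carry the knife back to its place.

>>> {"fn": "jog_arm", "kwargs": {
  "targets": [
    [0.145,-0.347,0.02,35.7],
    [0.145,-0.347,0.02,35.7],
    [0.145,-0.347,0.02,35.7],
    [0.145,-0.347,0.02,35.7],
    [0.145,-0.347,0.02,35.7]
  ]
}}

```text
time: 15.1
tool_pos: [0.5209, -0.1582, 0.2781]
tool_rot: [0.001, 0.176, 0.984, -0.0]
contact_force: [1.1, 0.7, -1.1]
gripper_width: 0.22
```

```bash
python3 -c "
from h import *
print(rel(),delta([.5005,-.3245,.1],-19.91))"
```

```text
u -136.3 v -193.7 z 278.1 (array([ -38.2, -163.1,  178.1]), np.float64(-0.32))
```

>>> {"fn": "jog_arm", "kwargs": {
  "targets": [
    [-0.038,-0.163,0.16,0],
    [-0.038,-0.163,0.16,0],
    [-0.038,-0.163,0.16,0],
    [-0.038,-0.163,0.16,0],
    [-0.038,-0.163,0.16,0]
  ]
}}

```text
time: 15.52
tool_pos: [0.5032, -0.3077, 0.1328]
tool_rot: [0.0, 0.173, 0.985, -0.0]
contact_force: [0.8, 0.1, -1.0]
gripper_width: 0.22
```

```bash
python3 -c "
from h import *
print(delta([.5005,-.3245,.062],-19.91))"
```

```text
(array([ -3.1, -16.7,  70.8]), np.float64(-0.01))
```

Now down to just above tip contact, then slowly until it touches.

>>> {"fn": "jog_arm", "kwargs": {
  "targets": [
    [-0.003,-0.0165,0.03,0],
    [-0.003,-0.0165,0.055,0],
    [-0.003,-0.0165,0.07,0],
    [-0.003,-0.0165,0.0705,0],
    [-0.003,-0.0165,0.0705,0]
  ]
}}

```text
time: 15.93
tool_pos: [0.5, -0.3222, 0.0624]
tool_rot: [-0.001, 0.173, 0.985, 0.001]
contact_force: [0.8, 0.4, -0.9]
gripper_width: 0.215
```

>>> {"fn": "jog_arm", "kwargs": {
  "targets": [
    [0,0,0.003,0],
    [0,0,0.006,0],
    [0.001,0,0.01,0],
    [0.002,0,0.013,0],
    [0.002,0,0.013,0]
  ]
}}

```text
time: 16.35
tool_pos: [0.4991, -0.3224, 0.0523]
tool_rot: [0.001, 0.173, 0.985, -0.001]
contact_force: [-3.1, 0.7, 5.1]
gripper_width: 0.219
```

>>> {"fn": "jog_arm", "kwargs": {
  "targets": [
    [0.003,0,0.004,0],
    [0.006,0,0.008,0],
    [0.009,0,0.012,0],
    [0.012,0,0.017,0],
    [0.012,0,0.017,0]
  ]
}}

```text
time: 16.77
tool_pos: [0.4877, -0.3183, 0.035]
tool_rot: [0.001, 0.173, 0.985, -0.001]
contact_force: [-3.0, 0.6, 4.7]
gripper_width: 0.22
```

>>> {"fn": "jog_arm", "kwargs": {
  "targets": [
    [0.002,0,0.004,0],
    [0.004,0,0.008,0],
    [0.006,0,0.013,0],
    [0.008,0,0.018,0],
    [0.008,0,0.018,0]
  ]
}}

```text
time: 17.18
tool_pos: [0.4805, -0.3157, 0.0166]
tool_rot: [0.001, 0.173, 0.985, -0.001]
contact_force: [-0.9, -0.5, 3.4]
gripper_width: 0.216
```

```bash
python3 -c "
from h import *
print(pose()[0],delta([.473,-.3145,.0045],-19.91),manip.state()['ft_torque'])"
```

```text
[ 0.48054108 -0.31573526  0.01660182] (array([ 7.5, -1.4, 12.1]), np.float64(-0.0)) [-0.13214076 -0.34569067  0.04432363]
```

>>> {"fn": "jog_arm", "kwargs": {
  "targets": [
    [0.002,0,0.003,0],
    [0.003,0,0.006,0],
    [0.004,0,0.008,0],
    [0.004,0,0.008,0]
  ]
}}

```text
time: 17.52
tool_pos: [0.478, -0.3151, 0.0105]
tool_rot: [0.002, 0.173, 0.985, -0.001]
contact_force: [0.2, 1.3, 11.8]
gripper_width: 0.223
```

>>> {"fn": "jog_arm", "kwargs": {
  "targets": [
    [0.001,0,0.001,0],
    [0.002,0,0.002,0],
    [0.002,0,0.003,0],
    [0.002,0,0.003,0]
  ]
}}

```text
time: 17.85
tool_pos: [0.478, -0.3151, 0.0102]
tool_rot: [0.004, 0.173, 0.985, -0.001]
contact_force: [-1.8, 5.1, 23.4]
gripper_width: 0.22
```

```bash
python3 -c "
from h import *
print(pose()[0],delta([.473,-.3145,.0045],-19.91),manip.state()['contact_force'],manip.state()['ft_torque'])"
```

```text
[ 0.47796759 -0.31510951  0.01022238] (array([ 4.9, -1.1,  5.7]), np.float64(0.02)) [-1.77766083  5.14097894 23.43504387] [ 0.68588119 -0.30461132  0.12177061]
```

>>> {"fn": "jog_arm", "kwargs": {
  "targets": [
    [0.0005,0,0.001,0],
    [0.001,0,0.002,0],
    [0.001,0,0.002,0]
  ]
}}

```text
time: 18.1
tool_pos: [0.477, -0.3148, 0.0087]
tool_rot: [0.004, 0.173, 0.985, -0.001]
contact_force: [-3.7, 6.2, 27.9]
gripper_width: 0.219
```

>>> {"fn": "jog_arm", "kwargs": {
  "targets": [
    [0.0005,0,0.001,0],
    [0.001,0,0.0015,0],
    [0.001,0,0.0015,0]
  ]
}}

```text
time: 18.35
tool_pos: [0.4759, -0.3144, 0.0071]
tool_rot: [0.003, 0.173, 0.985, -0.001]
contact_force: [-3.2, 5.8, 27.1]
gripper_width: 0.222
```

>>> {"fn": "jog_arm", "kwargs": {
  "targets": [
    [0.0005,0,0.001,0],
    [0.001,0,0.0015,0],
    [0.001,0,0.0015,0]
  ]
}}

```text
time: 18.6
tool_pos: [0.4749, -0.314, 0.0056]
tool_rot: [0.003, 0.173, 0.985, -0.001]
contact_force: [-2.7, 6.3, 28.0]
gripper_width: 0.221
```

>>> {"fn": "jog_arm", "kwargs": {
  "targets": [
    [0.0005,0,0.001,0],
    [0.001,0,0.0015,0],
    [0.001,0,0.0015,0]
  ]
}}

```text
time: 18.85
tool_pos: [0.4748, -0.3141, 0.0053]
tool_rot: [0.004, 0.173, 0.985, -0.001]
contact_force: [-4.1, 8.1, 33.2]
gripper_width: 0.217
```

```bash
python3 - <<'E'
from h import *
im=cams.grab_frame('scene'); cv2.imwrite('pics/s10.png',im[:,:,::-1])
x0,y0,x1,y1=140,290,210,345
hsv=cv2.cvtColor(im,cv2.COLOR_RGB2HSV)[y0:y1,x0:x1]
m=((hsv[...,1]<60)&(hsv[...,2]>100)).astype('uint8')
n,l,s,c=cv2.connectedComponentsWithStats(m); k=1+np.argmax(s[1:,4]); ys,xs=np.where(l==k); pts=np.c_[xs+x0,ys+y0].astype(float)
mu=pts.mean(0); d=np.linalg.svd(pts-mu)[2][0]; d*=np.sign(d[1]); t=(pts-mu)@d
a,b=mu+d*t.min(),mu+d*(t.max()+.3)
p=pose()[0]; y=np.radians(-19.9);kx=np.array([np.cos(y),np.sin(y),0]);ky=np.array([-kx[1],kx[0],0])
def pl(px):
    o,dd=ray('scene',px);t=((p-o)@ky)/(dd@ky);P=o+t*dd;return np.array([(P-p)@kx,P[2]])*1000
A,B=pl(a),pl(b);print(s[k],A,B,np.linalg.norm(A-B),np.degrees(np.arctan2(A[1]-B[1],B[0]-A[0])),p)
E
```

```text
[ 26   8  16  26 229] [28.12723152  7.08848004] [104.84807864  20.0248179 ] 77.80383808094693 -9.570939909994735 [ 0.47476307 -0.31405281  0.00530327]
```

>>> {"fn": "jog_arm", "kwargs": {
  "targets": [
    [0,0,-0.001,0],
    [0,0,-0.002,0],
    [0,0,-0.003,0],
    [0,0,-0.003,0]
  ]
}}

```text
time: 19.23
tool_pos: [0.4746, -0.314, 0.0055]
tool_rot: [0.005, 0.173, 0.985, -0.002]
contact_force: [3.6, 1.2, 13.6]
gripper_width: 0.22
```

>>> {"fn": "jog_arm", "kwargs": {
  "targets": [
    [0,0,0,0],
    [0,0,0,0],
    [0,0,0,0],
    [0,0,0,0],
    [0,0,0,0]
  ],
  "fingers": 0.35
}}

```text
time: 19.65
tool_pos: [0.4694, -0.311, 0.0]
tool_rot: [-0.001, 0.173, 0.985, 0.001]
contact_force: [-0.0, -0.1, -0.3]
gripper_width: 0.353
```

>>> {"fn": "jog_arm", "kwargs": {
  "targets": [
    [0,0,0,0],
    [0,0,0,0],
    [0,0,0,0],
    [0,0,0,0],
    [0,0,0,0]
  ],
  "fingers": 0.9
}}

```text
time: 20.07
tool_pos: [0.4703, -0.3117, 0.0012]
tool_rot: [0.0, 0.173, 0.985, -0.0]
contact_force: [-0.2, 0.3, 0.7]
gripper_width: 0.901
```

>>> {"fn": "jog_arm", "kwargs": {
  "targets": [
    [0,0,-0.02,0],
    [0,0,-0.06,0],
    [0,0,-0.1,0],
    [0,0,-0.14,0],
    [0,0,-0.18,0]
  ]
}}

```text
time: 20.48
tool_pos: [0.47, -0.3114, 0.1829]
tool_rot: [-0.0, 0.173, 0.985, 0.0]
contact_force: [-0.1, 0.3, -0.4]
gripper_width: 0.9
```

>>> {"fn": "jog_arm", "kwargs": {
  "targets": [
    [0.1,-0.02,-0.05,0],
    [0.1,-0.02,-0.05,0],
    [0.1,-0.02,-0.05,0],
    [0.1,-0.02,-0.05,0]
  ]
}}

```text
time: 20.82
tool_pos: [0.3676, -0.2971, 0.2353]
tool_rot: [0.002, 0.174, 0.985, -0.002]
contact_force: [-0.4, 0.6, -0.4]
gripper_width: 0.902
```

```bash
python3 - <<'E'
from h import *
im=cams.grab_frame('scene'); t=cams.grab_frame('top')
print(pose()[0],manip.state()['contact_force'])
a=cv2.resize(im[120:340,120:400],(420,330),interpolation=cv2.INTER_CUBIC)
c=cv2.resize(im[250:340,130:220],(330,330),interpolation=cv2.INTER_CUBIC)
b=cv2.resize(t[120:320,150:450],(390,260),interpolation=cv2.INTER_CUBIC); d=cv2.resize(t[215:305,370:460],(260,260),interpolation=cv2.INTER_CUBIC)
o=np.zeros((590,750,3),'uint8');o[:330,:420]=a;o[:330,420:]=c;o[330:,:390]=b;o[330:,390:650]=d
cv2.imwrite('pics/final.png',cv2.convertScaleAbs(o[:,:,::-1],alpha=1.2))
E
```

```text
[ 0.36933127 -0.29674592  0.2322449 ] [ 0.40777796  0.63823711 -0.09711899]
```

View pics/final.png

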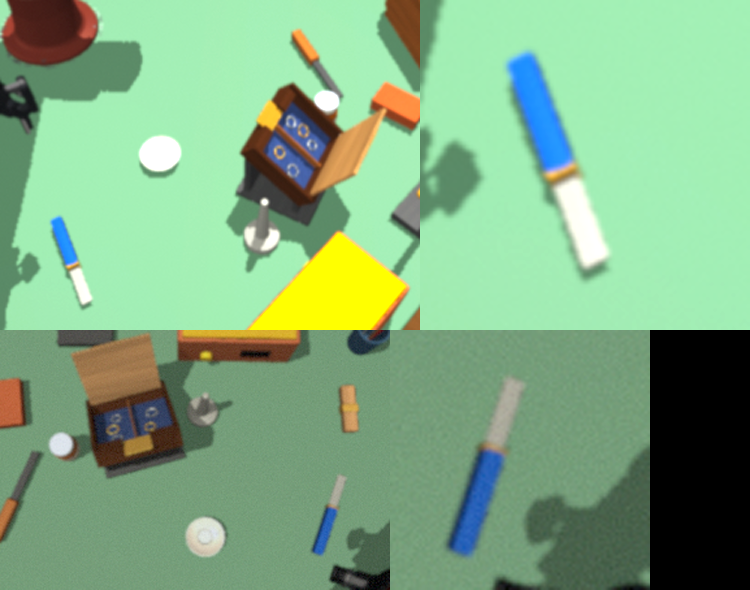

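The knife lies flat on the bench at about its original place, with its tip at (593,258) in the scene crop. The lid stands wide open with its edge near (380,112), and everything else is where it was. I'll hand the job in.

```bash
python3 -c "
from plant import manip
print(manip.job_done(),manip.state()['time'])"
```

```text
the job is handed in; nothing more can be done
the job is handed in; nothing more can be done
```

The case is open, the knife lies flat on the bench again, and the job is handed in at about 21 s of the 64 s allowed.

- **Pitching the knife:** The moves cannot tilt the tool. I gripped the handle level, put the tip under the fixed brass tongue and raised the handle, which turned the knife nose-down in the grip. It measured about 38° against the 37° slope. This pushed on the tongue and front wall with up to 13 N.
- **Opening the lid:** I felt for the tongue's floor, slid the blade in about 21 mm and levered the lid round its hinge to about 80°. That angle comes from the blade tip's position. The final pictures show the lid still wide open, and the gripper stayed clear of it.
- **Laying the knife down:** I lowered the tip to the bench, pressed the handle flat with up to about 33 N, and released it within a few millimetres of where it lay at the start.

**Last checks:** The last picture shows the jar, mandrel, dish, file, block and clamp apparently unmoved, by eye only. The arm is clear and reads under 1 N.

**Disagreements:**
- Touch put the slot about 4 mm farther from the robot than the image fit; I trusted touch.
- One image measurement of the blade while still gripped gave an implausible 10° nose-up and too long a blade. I disregarded it, because the handle's height, the rising force and the final picture all indicate the knife is flat.

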